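# Isolate the valve-seat machine

## Robot

A 6-joint arm with a two-finger parallel gripper is mounted at the origin on the work surface. World frame = base frame: x ahead of the robot, y to its left, z up, the work surface at z = 0. Lengths are in m, angles in rad, forces in N, time in s.
With the tool pointing down it reaches from about 0.35 to 0.775 m from the base axis. Payload 5.5 kg.
Tool frame: the origin (TCP) lies on the centre line of the jaws, within the pads' length; the fingertips stand 17 mm ahead of it and the grasp point (between the pads) lies 2 mm behind it; z points along the fingers, y is the direction in which the jaws open and shut (so a half turn about z gives the same grasp; the last joint's range is limited). The gripper opens to 85 mm and grips with 20 to 120 N. Pads are 22 mm wide; open, the fingers measure 114 mm over their backs; the gripper's body (76 mm by 85 mm) begins 54 mm behind the grasp point. The pads swing forward as they close: fully open they stand 13 mm farther back than shut.
Start: joints at [1.101, 0.313, 0.046, 1.304, 0, 1.431], TCP at [0.186, 0.544, 0.248] pointing down, gripper open.
Joint ranges: [-2.76, 2.76], [-0.86, 1.69], [-1.03, 1.26], [-2.2, 2.34], [-1.47, 1.5], [-3.14, 3.14]. Speed limits (rad/s): [2.57, 2.57, 3.14, 3.14, 3.14, 3.14].

## Interface

Orientations are given as a unit quaternion [w, x, y, z].
In Python, from workcell import env gives the robot as it stands.
- The arm moves only by the tool servo_tool, never from a script. Its argument "increments" is a list of rows, each an object of numbers: "claw": the closure, from 0 (fully open) to 1 (shut); "x", "y", "z": the shift along the world's x, y, z in units of 25 mm (1.0 is 25 mm); "ax", "ay", "az": the turn, a rotation vector about the world's x, y, z in units of 8 degrees (1.0 is 8 degrees). A call has 1 to 5 rows; each row shifts and turns the commanded pose from where the row before left it; what a row does not reach is not made up. A row lasts 1/10 s, in which the tool goes at most 50 mm and 8.59 degrees, less where a joint would pass 70% of its speed; a pose out of reach is approached as far as the arm can. A call is refused whole if a number of a shift passes 1 or a number of a turn 1, either way. A call with a gripper value outside its range is refused whole. The fingers move at their own pace and stop on an object; "newtons" is the grip in N (left out, the last holds). Time passes only in rows, so rows that do not move let the fingers close. It gives the time, the measured TCP pose, the force and the opening at its end, in the units of the state.
- env.get_state(): the state, without advancing time (a new reading comes with each control period).
- env.read_camera(name): name is "side" or "top" or "wrist"; returns the picture (480x640x3 uint8, red, green, blue); there is no depth.
- env.calibration(name): a dict with "K" (3x3 intrinsics, pixels), "world_to_cam" (4x4, takes a point from world to camera coordinates). Camera axes: x right, y down, z forward; pixel columns grow to the right and rows downward; lengths in m; the calibration is good to about 2 mm. A picture is of the moment at which its call begins: read the wrist's pose just before it. calibration takes no time and is no camera call; for the wrist camera it gives the pose at the moment of the call.
- env.hand_in(): hands the job in, once; it reports no verdict.
The state is a dict: "clock": time; "joint_pos": joint angles; "qvel": joint speeds; "tau": joint torques, N m; "tcp_pos": TCP position; "orientation": TCP orientation; "wrist_force": force on the tool from outside, world axes, zero at the start; "ft_torque": the same for the moment, N m; "finger_gap": finger opening in m.
Only numpy, scipy, OpenCV 4.12 (cv2) and the standard library are available. Lean on these libraries where they do the work, as an engineer would, in place of code of your own. Each camera call takes 0.05 s, during which the arm holds its last target.

## Task

Before the next cylinder head is set up, isolate the machine: on the control station with the yellow plate, pinch the two side tabs of the red knob fully in together, turn it clockwise (seen from above) from the black mark to the green mark, and let go so that the tabs spring out and latch it there. Leave the blue dial on its black mark and the piston where it stands.

Things in the scene. Friction and masses are not known exactly. Their poses are not given: they have to be found in the camera images.
- isolator_grip (a point): Red tab-lock knob: red drum 36 mm wide, 58 mm tall, white pointer bar on top, a black tab on two opposite sides. Point: on the knob's axis, 42 mm above the yellow plate, at mid-height of the tabs' pads: pinch here from above. Frame turns with the knob: z up, tabs at +y and -y (pinch along y), pointer to -x. Tab pads: flat, 20 mm wide, 28 mm tall, outer faces 64 mm apart, 40 mm fully in.
- isolator_tab0 (a joint): How far the knob's +y tab is pushed in, m: 0 out, 0.012 fully in (the -y tab is alike). Spring 3 N at first, 7 N fully in. The knob turns only while both tabs are about 4 mm in or more; otherwise a tooth under a tab catches on a fixed steel lug. Squeezed to their stops, the tabs hold the knob firmly for turning; released at a mark, they spring out and latch.
- isolator (a joint): Angle of the red knob, rad, growing clockwise seen from above: 0 = pointer at the black mark (running), 1.05 (60 degrees) = at the green mark (isolated). Latched, it has about 10 degrees of play either way at each mark; hard stops at -0.17 and 1.22. Turns easily (0.05 N m) once both tabs are in.
- isolator_base: Control station that carries the red knob: grey box with a yellow top plate, 120 x 120 x 56 mm, fixed to the bench. Origin: centre of its underside, on the knob's axis; z up; the black mark lies towards -x. Two steel lugs 14 mm tall stand on the plate 28 to 38 mm from the axis, below the pads.
- air_dial (a joint): Angle of the blue tab-lock dial (compressed air) on a grey-topped station of the same build and size on the other side of the bench, at least 0.25 m away centre to centre; same meaning as the red knob's. To be left at its black mark.
- piston_mid (a point): Bare aluminium engine piston standing loose on the bench, 76 mm in diameter and 66 mm tall; this point is at its centre, half-way up. To be left where it is.
Mind the look-alikes: they are no part of the job. Leave any purple or turquoise look-alike of the part that bears air_dial alone. Leave any purple look-alike of the isolator_base alone.

How it is judged:
At the end, for the whole second after the job is handed in: The red knob's pointer is at the green mark (60 degrees clockwise, within 10 degrees), its tabs sprung out (within 3 mm), at rest and let go; the blue dial is still latched at its black mark and the piston stands within 20 mm of where it was (value of joint isolator between 0.86 and 1.25 rad and velocity of joint isolator between -0.1 and 0.1 rad/s and value of joint air_dial below 0.25 rad and distance of piston_mid from where it was at the start of the episode below 0.02 m and value of joint isolator_tab0 below 0.003 m); the robot touches nothing.
It fails at once if the blue dial is turned away from its black mark (value of joint air_dial above 0.26 rad).
It fails at once if the piston is knocked over or pushed more than 20 mm (distance of piston_mid from where it was at the start of the episode above 0.02 m).
It also fails if it takes over 35 s, if anything falls off the work surface, if the arm or the gripper's body presses on something with over 40 N, if the wrist force passes 120 N, or if a joint passes its speed limit or range.

## Working session

There is one attempt and no reset: what is moved stays moved. The work goes in short steps, Python scripts to look and compute and a tool call to move; the robot and the scene stay as the last step left them, time stands still between calls to the robot, and variables do not carry over. Pictures are saved under pics/ and viewed, and the job is handed in when it is done.

Besides the shell and the picture viewer there is one more tool, called after "Call:" by a JSON object that holds its "api" and its "payload", one argument or row to a line. servo_tool: Moves the arm, as the interface text tells. Its arguments: {"type":"object","properties":{"increments":{"type":"array"},"newtons":{"type":"number"}},"required":["increments"]}

```bash
ls && mkdir -p pics && python3 - <<'E'
from workcell import env
import cv2,json,numpy as np
s=env.get_state()
print({k:np.round(v,3).tolist() for k,v in s.items()})
for n in("top","side"):
    im=env.read_camera(n); cv2.imwrite(f"pics/{n}0.png",im[:,:,::-1])
    c=env.calibration(n); print(n,np.round(c["K"],1).tolist(),np.round(c["world_to_cam"],3).tolist())
E
```

```text
pics
{'clock': 0.0, 'joint_pos': [1.101, 0.314, 0.045, 1.304, -0.0, 1.431], 'qvel': [0.001, 0.0, 0.001, 0.001, -0.002, -0.001], 'tau': [0.001, -48.062, 29.854, 0.02, 0.0, 0.0], 'tcp_pos': [0.186, 0.544, 0.247], 'orientation': [-0.0, 0.164, 0.986, -0.001], 'wrist_force': [-0.295, -0.348, -0.314], 'ft_torque': [-0.025, 0.022, 0.025], 'finger_gap': 0.085}
top [[568.4, 0.0, 327.1], [0.0, 568.4, 247.2], [0.0, 0.0, 1.0]] [[-0.029, -1.0, 0.001, 0.033], [-0.996, 0.029, -0.084, 0.507], [0.084, -0.003, -0.996, 1.246], [0.0, 0.0, 0.0, 1.0]]
side [[509.7, 0.0, 322.0], [0.0, 509.7, 244.8], [0.0, 0.0, 1.0]] [[-0.923, -0.384, -0.004, 0.494], [-0.29, 0.704, -0.648, 0.203], [0.252, -0.597, -0.762, 0.876], [0.0, 0.0, 0.0, 1.0]]
```

View pics/top0.png

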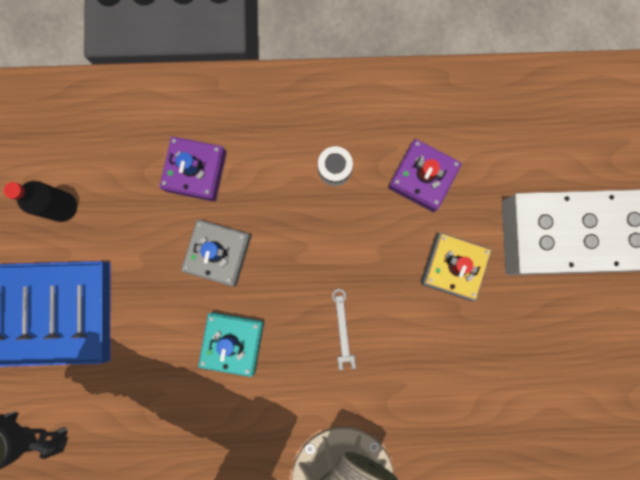

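View pics/side0.png

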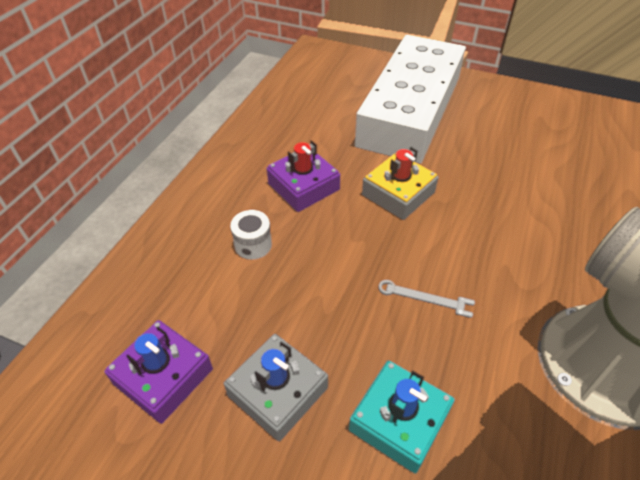

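The top view has two red-knob candidates: the one on the yellow plate at (460,268), and the look-alike on the purple plate at (430,172). The bottle cap at (12,190) is also red. I choose the yellow plate, and next I'll take a close crop and measure it.

```bash
cat > h.py <<'E'
import cv2,numpy as np
from workcell import env
def ray(n,uv,z,c=None):
    c=c or env.calibration(n);K=np.array(c["K"]);T=np.array(c["world_to_cam"])
    R=T[:3,:3];o=-R.T@T[:3,3]
    uv=np.atleast_2d(uv).astype(float)
    d=np.c_[uv,np.ones(len(uv))]@np.linalg.inv(K).T@R
    return o+d*((z-o[2])/d[:,2])[:,None]
def proj(n,p,c=None):
    c=c or env.calibration(n);K=np.array(c["K"]);T=np.array(c["world_to_cam"])
    q=K@(T[:3,:3]@np.asarray(p)+T[:3,3]);return q[:2]/q[2]
def yellow(im):
    h=cv2.cvtColor(im,cv2.COLOR_RGB2HSV)
    m=cv2.inRange(h,(21,120,110),(33,255,255))
    cs,_=cv2.findContours(m,cv2.RETR_EXTERNAL,cv2.CHAIN_APPROX_NONE)
    return m,max(cs,key=cv2.contourArea)
E
python3 - <<'E'
from h import *
for n in("top","side"):
    im=cv2.imread(f"pics/{n}0.png")[:,:,::-1].copy()
    m,c=yellow(im)
    h=cv2.convexHull(c)[:,0]
    # include knob-occluded: fit min area rect in world
    P=ray(n,h,.056)[:,:2]
    r=cv2.minAreaRect((P*1000).astype(np.float32)); print(n,np.round(r[0],1),np.round(r[1],1),round(r[2],1))
    # white pointer inside region
    x,y,w,hh=cv2.boundingRect(c); 
    a=im[y-35:y+hh+8,x-8:x+w+8]; cv2.imwrite(f"pics/crop_{n}.png",cv2.resize(a[:,:,::-1],None,fx=5,fy=5,interpolation=cv2.INTER_CUBIC)); print(x-8,y-35)
    sub=im[y-30:y+hh,x:x+w].astype(int)
    wm=(sub.min(2)>170).astype(np.uint8)
    k,l,st,ce=cv2.connectedComponentsWithStats(wm)
    for i in range(1,k):
        if st[i,4]>8: 
            uv=ce[i]+[x,y-30]; print('white',uv,st[i,4],ray(n,uv,.056+.06).round(3))
    g=cv2.cvtColor(im,cv2.COLOR_RGB2HSV)[y-30:y+hh,x:x+w]
    for nm,mm in(('green',cv2.inRange(g,(45,100,60),(85,255,255))),('red',cv2.inRange(g,(0,150,100),(8,255,255)))):
        k,l,st,ce=cv2.connectedComponentsWithStats(mm)
        for i in range(1,k):
            if st[i,4]>6: uv=ce[i]+[x,y-30]; print(nm,uv,st[i,4],ray(n,uv,.056).round(3),ray(n,uv,.114).round(3))
E
```

```text
top [ 456.1 -264.1] [111.6 111.5] 69.8
419 200
white [462.45945946 270.75675676] 37 [[ 0.443 -0.258  0.116]]
green [437.8 270. ] 10 [[ 0.449 -0.22   0.056]] [[ 0.446 -0.208  0.114]]
red [463.76836158 263.84180791] 177 [[ 0.46  -0.276  0.056]] [[ 0.458 -0.262  0.114]]
side [ 458.6 -261.3] [113.7 112.5] 70.2
358 119
white [417.90225564 126.01503759] 133 [[ 0.457 -0.364  0.116]]
white [409.63636364 156.21212121] 33 [[ 0.445 -0.259  0.116]]
green [398.         188.71428571] 7 [[ 0.452 -0.22   0.056]] [[ 0.439 -0.158  0.114]]
red [403.18037975 164.65822785] 316 [[ 0.464 -0.298  0.056]] [[ 0.451 -0.23   0.114]]
```

View pics/crop_top.png

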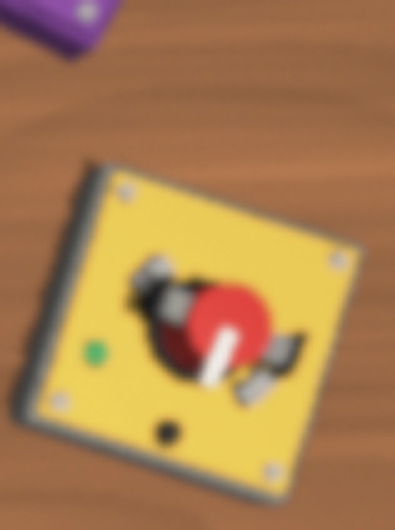

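View pics/crop_side.png

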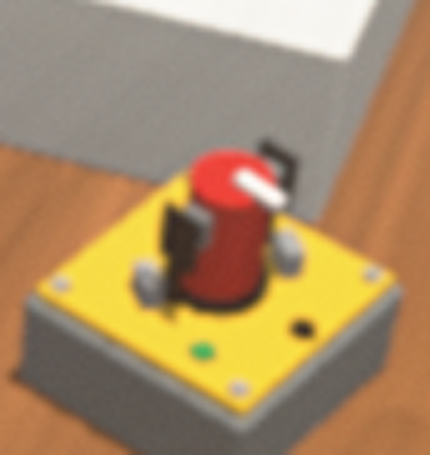

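The crop confirms a red drum on the yellow plate with its pointer at the black mark. In crop pixels, black is at (167,432), green at (95,352) and the tabs are at about (150,300) and (290,350). The two views put the plate centre at (0.456,-0.264) and (0.459,-0.261). The black mark lies at about 160° and the tab axis at about 70°, so the jaw is already aligned at 71°. I'll move over at height and then refine with the wrist camera.

Call:
{"api": "servo_tool", "payload": {
  "increments": [
    {"x": 0.8,"y": -1,"claw": 0},
    {"x": 0.8,"y": -1},
    {"x": 0.8,"y": -1},
    {"x": 0.8,"y": -1},
    {"x": 0.8,"y": -1}
  ]
}}

```text
schema error: expected keys claw, x, y, z, ax, ay, az
```

Call:
{"api": "servo_tool", "payload": {
  "increments": [
    {"x": 0.8,"y": -1},
    {"x": 0.8,"y": -1},
    {"x": 0.8,"y": -1},
    {"x": 0.8,"y": -1},
    {"x": 0.8,"y": -1}
  ]
}}

```text
schema error: expected keys claw, x, y, z, ax, ay, az
```

Call:
{"api": "servo_tool", "payload": {
  "increments": [
    {"x": 0.8,"y": -1},
    {"x": 0.8,"y": -1},
    {"x": 0.8,"y": -1},
    {"y": -1},
    {"y": -1}
  ]
}}

```text
schema error: expected keys claw, x, y, z, ax, ay, az
```

Call:
{"api": "servo_tool", "payload": {
  "increments": [
    {"y": -1},
    {"y": -1},
    {"y": -1},
    {"y": -1},
    {"y": -1}
  ]
}}

```text
schema error: expected keys claw, x, y, z, ax, ay, az
```

Call:
{"api": "servo_tool", "payload": {
  "increments": [
    {"y": -1},
    {"y": -1},
    {"y": -1},
    {"y": -1},
    {"y": -1}
  ]
}}

```text
schema error: expected keys claw, x, y, z, ax, ay, az
```

Call:
{"api": "servo_tool", "payload": {
  "increments": [
    {"y": -1},
    {"y": -1},
    {"y": -1},
    {},
    {}
  ]
}}

```text
schema error: expected keys claw, x, y, z, ax, ay, az
```

Every row needs all seven keys.

Call:
{"api": "servo_tool", "payload": {
  "increments": [
    {"claw": 0,"x": 0.8,"y": -1,"z": 0,"ax": 0,"ay": 0,"az": 0},
    {"claw": 0,"x": 0.8,"y": -1,"z": 0,"ax": 0,"ay": 0,"az": 0},
    {"claw": 0,"x": 0.8,"y": -1,"z": 0,"ax": 0,"ay": 0,"az": 0},
    {"claw": 0,"x": 0.8,"y": -1,"z": 0,"ax": 0,"ay": 0,"az": 0},
    {"claw": 0,"x": 0.8,"y": -1,"z": 0,"ax": 0,"ay": 0,"az": 0}
  ]
}}

```text
clock: 0.6
tcp_pos: [0.2866, 0.4178, 0.2479]
orientation: [-0.0, 0.164, 0.986, -0.0]
wrist_force: [0.5, -0.6, 0.3]
finger_gap: 0.0856
```

Tracking is exact. I'll carry on with the same motion.

Call:
{"api": "servo_tool", "payload": {
  "increments": [
    {"claw": 0,"x": 0.8,"y": -1,"z": 0,"ax": 0,"ay": 0,"az": 0},
    {"claw": 0,"x": 0.8,"y": -1,"z": 0,"ax": 0,"ay": 0,"az": 0},
    {"claw": 0,"x": 0.8,"y": -1,"z": 0,"ax": 0,"ay": 0,"az": 0},
    {"claw": 0,"x": 0.8,"y": -1,"z": 0,"ax": 0,"ay": 0,"az": 0},
    {"claw": 0,"x": 0.8,"y": -1,"z": 0,"ax": 0,"ay": 0,"az": 0}
  ]
}}

```text
clock: 1.1
tcp_pos: [0.3866, 0.2928, 0.248]
orientation: [-0.0, 0.164, 0.986, -0.0]
wrist_force: [-0.5, 0.2, -0.3]
finger_gap: 0.0856
```

Call:
{"api": "servo_tool", "payload": {
  "increments": [
    {"claw": 0,"x": 0.8,"y": -1,"z": 0,"ax": 0,"ay": 0,"az": 0},
    {"claw": 0,"x": 0.8,"y": -1,"z": 0,"ax": 0,"ay": 0,"az": 0},
    {"claw": 0,"x": 0.8,"y": -1,"z": 0,"ax": 0,"ay": 0,"az": 0},
    {"claw": 0,"x": 0,"y": -1,"z": 0,"ax": 0,"ay": 0,"az": 0},
    {"claw": 0,"x": 0,"y": -1,"z": 0,"ax": 0,"ay": 0,"az": 0}
  ]
}}

```text
clock: 1.6
tcp_pos: [0.4464, 0.1678, 0.2477]
orientation: [-0.001, 0.164, 0.986, -0.0]
wrist_force: [-0.6, 0.7, 0.7]
finger_gap: 0.0852
```

Call:
{"api": "servo_tool", "payload": {
  "increments": [
    {"claw": 0,"x": 0,"y": -1,"z": 0,"ax": 0,"ay": 0,"az": 0},
    {"claw": 0,"x": 0,"y": -1,"z": 0,"ax": 0,"ay": 0,"az": 0},
    {"claw": 0,"x": 0,"y": -1,"z": 0,"ax": 0,"ay": 0,"az": 0},
    {"claw": 0,"x": 0,"y": -1,"z": 0,"ax": 0,"ay": 0,"az": 0},
    {"claw": 0,"x": 0,"y": -1,"z": 0,"ax": 0,"ay": 0,"az": 0}
  ]
}}

```text
clock: 2.1
tcp_pos: [0.4458, 0.0431, 0.248]
orientation: [-0.0, 0.164, 0.986, 0.0]
wrist_force: [-0.1, 0.5, -0.1]
finger_gap: 0.0852
```

Call:
{"api": "servo_tool", "payload": {
  "increments": [
    {"claw": 0,"x": 0,"y": -1,"z": 0,"ax": 0,"ay": 0,"az": 0},
    {"claw": 0,"x": 0,"y": -1,"z": 0,"ax": 0,"ay": 0,"az": 0},
    {"claw": 0,"x": 0,"y": -1,"z": 0,"ax": 0,"ay": 0,"az": 0},
    {"claw": 0,"x": 0,"y": -1,"z": 0,"ax": 0,"ay": 0,"az": 0},
    {"claw": 0,"x": 0,"y": -1,"z": 0,"ax": 0,"ay": 0,"az": 0}
  ]
}}

```text
clock: 2.6
tcp_pos: [0.4458, -0.0819, 0.248]
orientation: [-0.0, 0.164, 0.986, 0.0]
wrist_force: [0.1, -1.2, -0.5]
finger_gap: 0.0854
```

Call:
{"api": "servo_tool", "payload": {
  "increments": [
    {"claw": 0,"x": 0,"y": -1,"z": 0,"ax": 0,"ay": 0,"az": 0},
    {"claw": 0,"x": 0,"y": -1,"z": 0,"ax": 0,"ay": 0,"az": 0},
    {"claw": 0,"x": 0,"y": -1,"z": 0,"ax": 0,"ay": 0,"az": 0},
    {"claw": 0,"x": 0,"y": -1,"z": 0,"ax": 0,"ay": 0,"az": 0},
    {"claw": 0,"x": 0,"y": -1,"z": 0,"ax": 0,"ay": 0,"az": 0}
  ]
}}

```text
clock: 3.1
tcp_pos: [0.4459, -0.2068, 0.248]
orientation: [-0.0, 0.164, 0.986, 0.0]
wrist_force: [-0.1, 0.2, 0.4]
finger_gap: 0.0855
```

Call:
{"api": "servo_tool", "payload": {
  "increments": [
    {"claw": 0,"x": 0.3,"y": -1,"z": 0,"ax": 0,"ay": 0,"az": 0},
    {"claw": 0,"x": 0,"y": -1,"z": 0,"ax": 0,"ay": 0,"az": 0},
    {"claw": 0,"x": 0,"y": 0,"z": 0,"ax": 0,"ay": 0,"az": 0},
    {"claw": 0,"x": 0,"y": 0,"z": 0,"ax": 0,"ay": 0,"az": 0}
  ]
}}

```text
clock: 3.5
tcp_pos: [0.4533, -0.256, 0.2477]
orientation: [-0.001, 0.165, 0.986, 0.001]
wrist_force: [-1.0, 0.3, -0.7]
finger_gap: 0.085
```

```bash
python3 - <<'E'
from h import *
s=env.get_state(); print(s["tcp_pos"],s["joint_pos"])
c=env.calibration("wrist"); im=env.read_camera("wrist"); cv2.imwrite("pics/w1.png",im[:,:,::-1])
np.savez("w1.npz",K=c["K"],world_to_cam=c["world_to_cam"])
m,ct=yellow(im); h=cv2.convexHull(ct)[:,0]; P=ray("wrist",h,.056,c)[:,:2]
r=cv2.minAreaRect((P*1000).astype(np.float32)); print(np.round(r[0],1),np.round(r[1],1),r[2])
print(proj("wrist",[.457,-.263,.114],c),proj("wrist",[.457,-.263,.056],c))
g=cv2.cvtColor(im,cv2.COLOR_RGB2HSV)
for nm,mm in(('green',cv2.inRange(g,(45,100,60),(85,255,255))),('red',cv2.inRange(g,(0,150,100),(8,255,255)))):
    k,l,st,ce=cv2.connectedComponentsWithStats(mm)
    for i in range(1,k):
        if st[i,4]>60: print(nm,ce[i],st[i],ray("wrist",ce[i],.056,c).round(4),ray("wrist",ce[i],.114,c).round(4))
E
```

```text
[ 0.45330913 -0.25602125  0.24768714] [-6.68600692e-01  2.09161668e-01 -9.35720251e-02  1.26972376e+00
  3.66783445e-04 -3.37597223e-01]
[ 456.2 -263.8] [111.6 112.2] 69.83751678466797
[314.36569191 236.59677925] [315.44297125 218.02605903]
green [359.328125  193.9453125] [353 188  13  13 128] [[ 0.4488 -0.2185  0.056 ]] [[ 0.4369 -0.2211  0.114 ]]
red [312.21206581 232.97074954] [ 290  201   47   57 1641] [[ 0.4695 -0.2705  0.056 ]] [[ 0.4538 -0.2636  0.114 ]]
red [433.06118547 385.17973231] [421 370  25  36 523] [[ 0.6702 -0.2051  0.056 ]] [[ 0.618  -0.2101  0.114 ]]
```

View pics/w1.png

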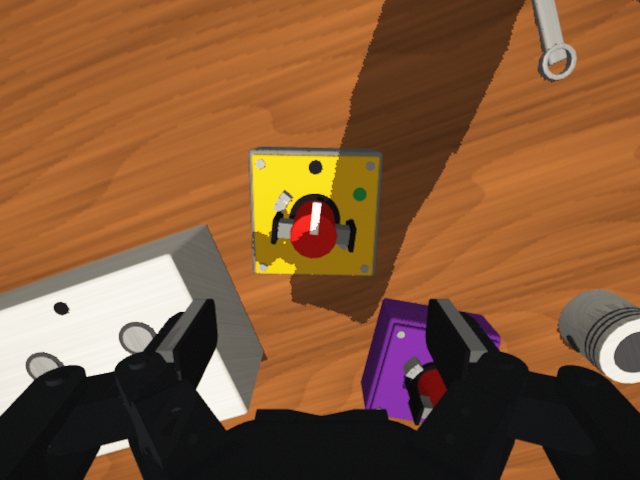

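The wrist view shows the yellow plate with the red knob at (314,235), its tabs at (276,228) and (350,235), and the pointer at the black mark (315,167). The purple look-alike is at (430,385). The centre here is (0.456,-0.264), which agrees with the other views. Next I'll check the knob angle from the tabs.

```bash
python3 - <<'E'
from h import *
z=np.load("w1.npz"); c={k:z[k] for k in z}
im=cv2.imread("pics/w1.png")[140:290,235:395]; cv2.imwrite("pics/w1c.png",cv2.resize(im,None,fx=5,fy=5,interpolation=cv2.INTER_CUBIC)[:600,:800])
E
```

```text
(no output)
```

View pics/w1c.png

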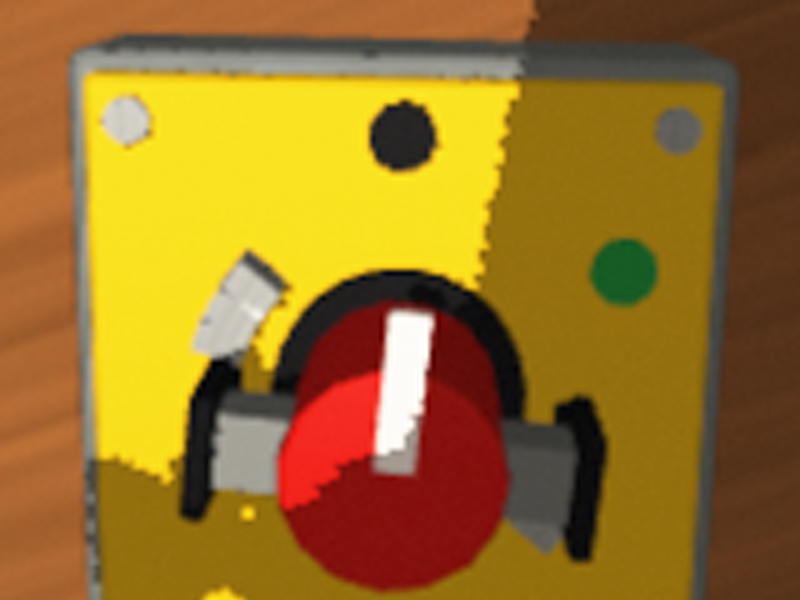

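```bash
python3 - <<'E'
from h import *
z=np.load("w1.npz"); c={k:z[k] for k in z}
f=lambda uv,h: ray("wrist",np.array(uv)/5+[235,140],h,c)[:,:2]
p=f([[411,312],[396,470]],.117); d=p[0]-p[1]; print("pointer",p.round(4),np.degrees(np.arctan2(d[1],d[0])),np.hypot(*d))
t=f([[189,515],[200,400],[604,440],[588,558]],.112); print("tabs",t.round(4)); 
a=(t[2:].mean(0)-t[:2].mean(0)); print(np.degrees(np.arctan2(a[1],a[0])),np.hypot(*a),t.mean(0))
b=f([[403,136]],.056)[0]; print("black",b,np.degrees(np.arctan2(*(b-[.4562,-.2638])[::-1])))
o=f([[393,480]],.114); print("drum top centre",o)
E
```

```text
pointer [[ 0.4322 -0.2521]
 [ 0.4542 -0.2621]] 155.50482334479014 0.02414496540710566
tabs [[ 0.452  -0.2951]
 [ 0.4356 -0.287 ]
 [ 0.4614 -0.2312]
 [ 0.4787 -0.2392]]
64.83069544294774 0.06167455526534957 [ 0.45690495 -0.26315093]
black [ 0.41375482 -0.24775971] 159.29811959782197
drum top centre [[ 0.45636424 -0.26339272]]
```

The pointer, tabs and marks agree: the knob is at (0.4564,-0.2634) and sits about 4.5° into its play, with the tab axis at 65°. I'll rotate the tool -5.6° (az -0.7), shift it, and descend to z=0.096.

Call:
{"api": "servo_tool", "payload": {
  "increments": [
    {"claw": 0,"x": 0.12,"y": -0.3,"z": -0.5,"ax": 0,"ay": 0,"az": -0.7},
    {"claw": 0,"x": 0,"y": 0,"z": -1,"ax": 0,"ay": 0,"az": 0},
    {"claw": 0,"x": 0,"y": 0,"z": -1,"ax": 0,"ay": 0,"az": 0},
    {"claw": 0,"x": 0,"y": 0,"z": -0.5,"ax": 0,"ay": 0,"az": 0},
    {"claw": 0,"x": 0,"y": 0,"z": 0,"ax": 0,"ay": 0,"az": 0}
  ]
}}

```text
clock: 4.05
tcp_pos: [0.4556, -0.2618, 0.1717]
orientation: [-0.002, 0.212, 0.977, 0.001]
wrist_force: [0.3, -0.6, 0.4]
finger_gap: 0.0852
```

```bash
python3 - <<'E'
from h import *
s=env.get_state(); print(s["tcp_pos"],s["orientation"])
im=env.read_camera("wrist"); cv2.imwrite("pics/w2.png",im[:,:,::-1])
E
```

```text
[ 0.45562665 -0.26175166  0.1716677 ] [-1.75323422e-03  2.11632202e-01  9.77347327e-01  9.69884222e-04]
```

View pics/w2.png

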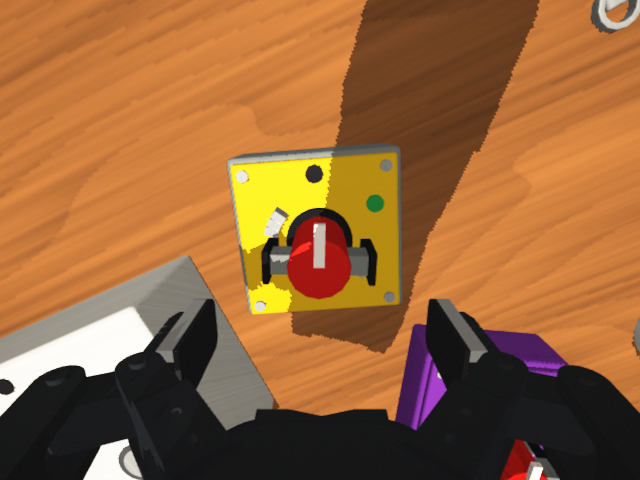

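The knob at (319,260) lies square between the fingers, at (212,345) and (432,345). Now I'll descend.

Call:
{"api": "servo_tool", "payload": {
  "increments": [
    {"claw": 0,"x": 0.03,"y": -0.06,"z": -0.8,"ax": 0,"ay": 0,"az": 0},
    {"claw": 0,"x": 0,"y": 0,"z": -0.8,"ax": 0,"ay": 0,"az": 0},
    {"claw": 0,"x": 0,"y": 0,"z": -0.7,"ax": 0,"ay": 0,"az": 0},
    {"claw": 0,"x": 0,"y": 0,"z": -0.7,"ax": 0,"ay": 0,"az": 0},
    {"claw": 0,"x": 0,"y": 0,"z": 0,"ax": 0,"ay": 0,"az": 0}
  ]
}}

```text
clock: 4.6
tcp_pos: [0.457, -0.2643, 0.0977]
orientation: [-0.001, 0.212, 0.977, 0.001]
wrist_force: [-0.3, 1.4, 0.6]
finger_gap: 0.0852
```

```bash
python3 - <<'E'
from h import *
im=env.read_camera("wrist"); cv2.imwrite("pics/w3.png",im[:,:,::-1])
E
```

```text
(no output)
```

View pics/w3.png

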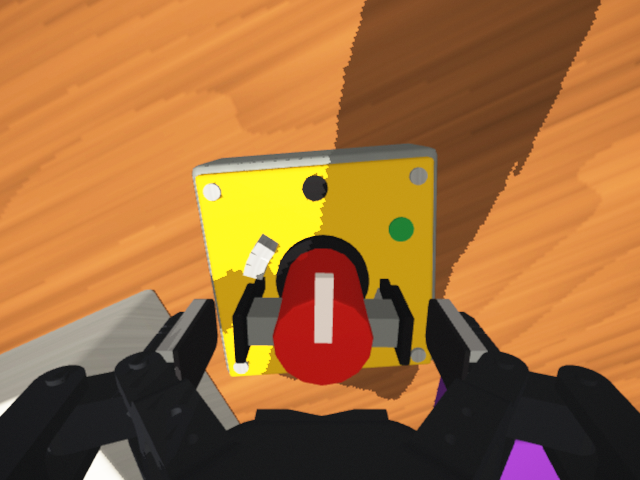

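The pads straddle both tabs: tabs at (240,320) and (405,325), fingers at (213,340) and (428,340). Now I'll squeeze.

Call:
{"api": "servo_tool", "payload": {
  "increments": [
    {"claw": 0.3,"x": 0,"y": 0,"z": 0,"ax": 0,"ay": 0,"az": 0},
    {"claw": 0.6,"x": 0,"y": 0,"z": 0,"ax": 0,"ay": 0,"az": 0},
    {"claw": 0.8,"x": 0,"y": 0,"z": 0,"ax": 0,"ay": 0,"az": 0},
    {"claw": 0.8,"x": 0,"y": 0,"z": 0,"ax": 0,"ay": 0,"az": 0},
    {"claw": 0.8,"x": 0,"y": 0,"z": 0,"ax": 0,"ay": 0,"az": 0}
  ],
  "newtons": 60
}}

```text
clock: 5.15
tcp_pos: [0.4595, -0.2651, 0.1024]
orientation: [0.003, 0.212, 0.977, -0.0]
wrist_force: [-1.6, 6.8, 20.0]
finger_gap: 0.0359
```

Call:
{"api": "servo_tool", "payload": {
  "increments": [
    {"claw": 0.8,"x": 0,"y": 0,"z": 0,"ax": 0,"ay": 0,"az": 0},
    {"claw": 0.8,"x": 0,"y": 0,"z": 0,"ax": 0,"ay": 0,"az": 0},
    {"claw": 0.8,"x": 0,"y": 0,"z": 0,"ax": 0,"ay": 0,"az": 0}
  ]
}}

```text
clock: 5.45
tcp_pos: [0.4595, -0.2651, 0.1024]
orientation: [0.003, 0.212, 0.977, -0.0]
wrist_force: [-0.6, 6.6, 19.1]
finger_gap: 0.0355
```

```bash
python3 - <<'E'
from h import *
s=env.get_state(); print(s["tcp_pos"],s["wrist_force"],s["ft_torque"],s["finger_gap"])
im=env.read_camera("wrist"); cv2.imwrite("pics/w4.png",im[:,:,::-1])
E
```

```text
[ 0.45947763 -0.26506153  0.10236967] [-0.61252603  6.61818479 19.1472241 ] [ 1.40707352  0.37772808 -0.02765749] 0.035476811043605866
```

View pics/w4.png

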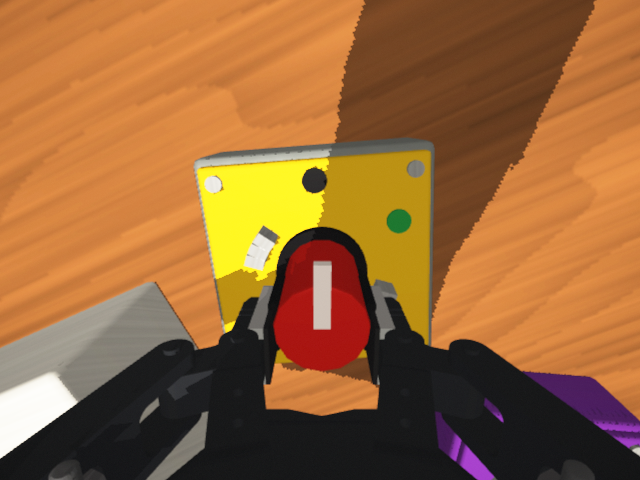

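```bash
python3 - <<'E'
from h import *
im=cv2.imread("pics/w4.png")[215:395,210:440]; cv2.imwrite("pics/w4c.png",cv2.resize(im,None,fx=3.3,fy=3.3,interpolation=cv2.INTER_CUBIC))
im=env.read_camera("side"); a=im[100:230,340:470,::-1]; cv2.imwrite("pics/s4.png",cv2.resize(a,None,fx=4.5,fy=4.5,interpolation=cv2.INTER_CUBIC))
E
```

```text
(no output)
```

View pics/w4c.png

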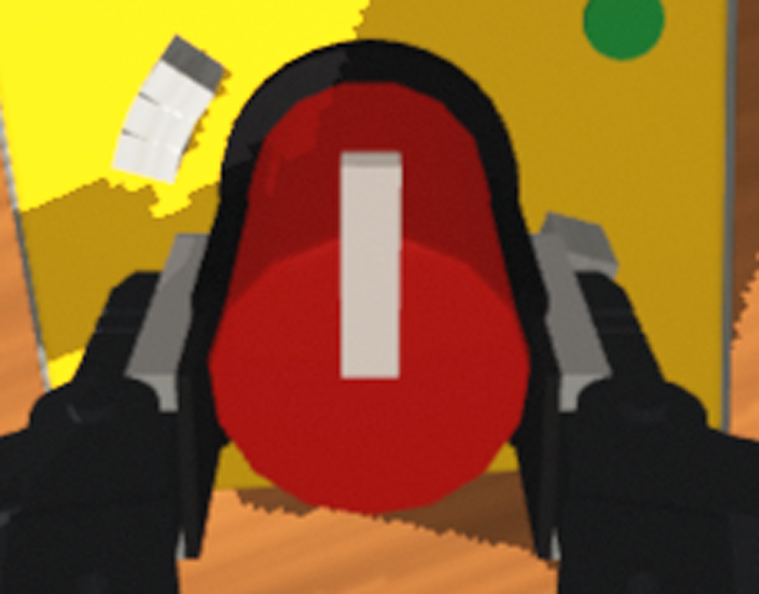

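View pics/s4.png

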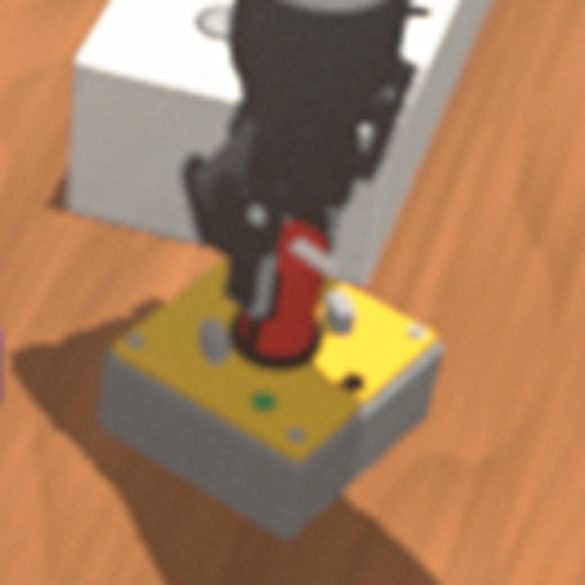

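Both tabs are pressed against the drum with the jaw pads outside them. The 19 N upward force comes from the pads swinging forward as they close, so I'll raise the command 5 mm to relieve it and then turn clockwise (negative az).

Call:
{"api": "servo_tool", "payload": {
  "increments": [
    {"claw": 0.8,"x": 0,"y": 0,"z": 0.1,"ax": 0,"ay": 0,"az": 0},
    {"claw": 0.8,"x": 0,"y": 0,"z": 0.1,"ax": 0,"ay": 0,"az": 0},
    {"claw": 0.8,"x": 0,"y": 0,"z": 0,"ax": 0,"ay": 0,"az": 0},
    {"claw": 0.8,"x": 0,"y": 0,"z": 0,"ax": 0,"ay": 0,"az": -0.5},
    {"claw": 0.8,"x": 0,"y": 0,"z": 0,"ax": 0,"ay": 0,"az": -0.5}
  ]
}}

```text
clock: 6.05
tcp_pos: [0.459, -0.2653, 0.1029]
orientation: [0.001, 0.281, 0.96, 0.0]
wrist_force: [5.8, -1.5, -8.5]
finger_gap: 0.0345
```

Call:
{"api": "servo_tool", "payload": {
  "increments": [
    {"claw": 0.8,"x": 0,"y": 0,"z": 0,"ax": 0,"ay": 0,"az": -0.5},
    {"claw": 0.8,"x": 0,"y": 0,"z": 0,"ax": 0,"ay": 0,"az": -0.5},
    {"claw": 0.8,"x": 0,"y": 0,"z": 0,"ax": 0,"ay": 0,"az": 0}
  ]
}}

```text
clock: 6.35
tcp_pos: [0.4587, -0.2657, 0.103]
orientation: [0.001, 0.347, 0.938, -0.0]
wrist_force: [5.2, -2.3, -10.6]
finger_gap: 0.0347
```

```bash
python3 - <<'E'
from h import *
s=env.get_state(); print(s["tcp_pos"],s["orientation"],s["wrist_force"],s["ft_torque"],s["finger_gap"])
im=env.read_camera("wrist"); cv2.imwrite("pics/w5.png",im[:,:,::-1])
E
```

```text
[ 0.45868552 -0.26572168  0.10296288] [ 1.12786290e-03  3.46807890e-01  9.37935502e-01 -9.85753409e-05] [  5.1526679   -2.29339475 -10.56753932] [-0.47585658 -1.12996501 -0.05427605] 0.034675272350646394
```

View pics/w5.png

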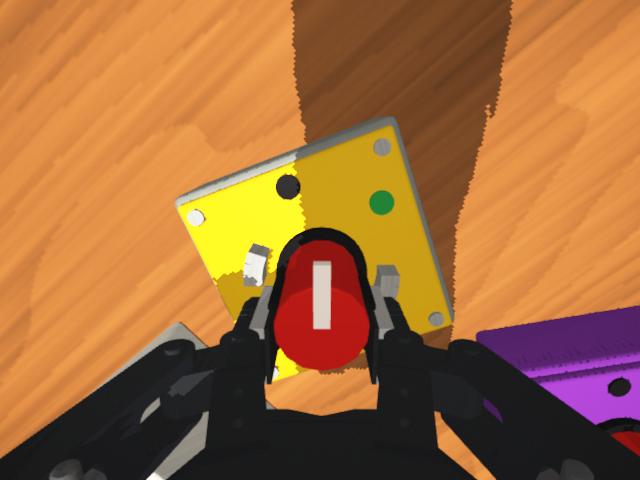

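The knob turns with the jaws: the pointer stays upright in the wrist image while the plate rotates. The jaw is at 49.4° and needs 9.8°, so 4.95 units remain.

Call:
{"api": "servo_tool", "payload": {
  "increments": [
    {"claw": 0.8,"x": 0,"y": 0,"z": -0.04,"ax": 0,"ay": 0,"az": -0.5},
    {"claw": 0.8,"x": 0,"y": 0,"z": 0,"ax": 0,"ay": 0,"az": -0.5},
    {"claw": 0.8,"x": 0,"y": 0,"z": 0,"ax": 0,"ay": 0,"az": -0.5},
    {"claw": 0.8,"x": 0,"y": 0,"z": 0,"ax": 0,"ay": 0,"az": -0.5},
    {"claw": 0.8,"x": 0,"y": 0,"z": 0,"ax": 0,"ay": 0,"az": -0.5}
  ]
}}

```text
clock: 6.9
tcp_pos: [0.4578, -0.2665, 0.1029]
orientation: [0.001, 0.505, 0.863, -0.001]
wrist_force: [-0.7, -3.8, -1.8]
finger_gap: 0.0346
```

Call:
{"api": "servo_tool", "payload": {
  "increments": [
    {"claw": 0.8,"x": 0,"y": 0,"z": 0,"ax": 0,"ay": 0,"az": -0.5},
    {"claw": 0.8,"x": 0,"y": 0,"z": 0,"ax": 0,"ay": 0,"az": -0.5},
    {"claw": 0.8,"x": 0,"y": 0,"z": 0,"ax": 0,"ay": 0,"az": -0.5},
    {"claw": 0.8,"x": 0,"y": 0,"z": 0,"ax": 0,"ay": 0,"az": -0.5},
    {"claw": 0.8,"x": 0,"y": 0,"z": 0,"ax": 0,"ay": 0,"az": -0.45}
  ]
}}

```text
clock: 7.4
tcp_pos: [0.4567, -0.2669, 0.1029]
orientation: [0.001, 0.645, 0.764, -0.002]
wrist_force: [-4.9, -5.5, -0.6]
finger_gap: 0.0349
```

Call:
{"api": "servo_tool", "payload": {
  "increments": [
    {"claw": 0.8,"x": 0,"y": 0,"z": 0,"ax": 0,"ay": 0,"az": 0},
    {"claw": 0.8,"x": 0,"y": 0,"z": 0,"ax": 0,"ay": 0,"az": 0}
  ]
}}

```text
clock: 7.6
tcp_pos: [0.4567, -0.2669, 0.1029]
orientation: [0.001, 0.644, 0.765, -0.002]
wrist_force: [-3.2, -4.0, -1.4]
finger_gap: 0.0348
```

```bash
python3 - <<'E'
from h import *
s=env.get_state(); print(s["tcp_pos"],s["orientation"],s["wrist_force"],s["ft_torque"],s["finger_gap"])
o=s["orientation"]; print(2*np.degrees(np.arctan2(o[2],o[1]))-90)
c=env.calibration("wrist");im=env.read_camera("wrist"); cv2.imwrite("pics/w6.png",im[:,:,::-1])
E
```

```text
[ 0.45671349 -0.26689338  0.10287698] [ 6.26112909e-04  6.44051511e-01  7.64979045e-01 -2.07863180e-03] [-3.17768336 -3.99451695 -1.43980519] [-1.02319258  0.66168508 -0.01765074] 0.034755712352831494
9.810576234876848
```

View pics/w6.png

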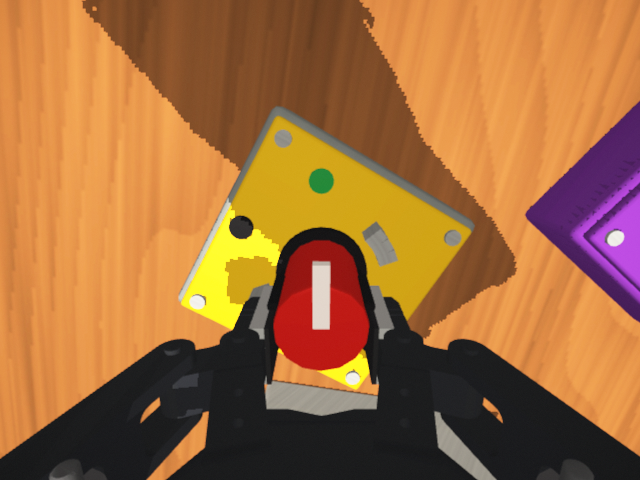

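The pointer (320,295) lines up with the green mark (320,181), and the jaw is at 9.8°. Now I'll release.

Call:
{"api": "servo_tool", "payload": {
  "increments": [
    {"claw": 0.5,"x": 0,"y": 0,"z": 0,"ax": 0,"ay": 0,"az": 0},
    {"claw": 0.2,"x": 0,"y": 0,"z": 0,"ax": 0,"ay": 0,"az": 0},
    {"claw": 0,"x": 0,"y": 0,"z": 0,"ax": 0,"ay": 0,"az": 0},
    {"claw": 0,"x": 0,"y": 0,"z": 0,"ax": 0,"ay": 0,"az": 0},
    {"claw": 0,"x": 0,"y": 0,"z": 0,"ax": 0,"ay": 0,"az": 0}
  ]
}}

```text
clock: 8.15
tcp_pos: [0.458, -0.2651, 0.1031]
orientation: [0.001, 0.643, 0.766, 0.0]
wrist_force: [0.6, -0.3, 0.5]
finger_gap: 0.0851
```

```bash
python3 - <<'E'
from h import *
s=env.get_state(); print(s["tcp_pos"],s["wrist_force"],s["finger_gap"])
im=env.read_camera("wrist"); cv2.imwrite("pics/w7.png",im[:,:,::-1])
E
```

```text
[ 0.45801898 -0.26509302  0.1030616 ] [ 0.60471595 -0.28450228  0.51793528] 0.08512866591799596
```

View pics/w7.png

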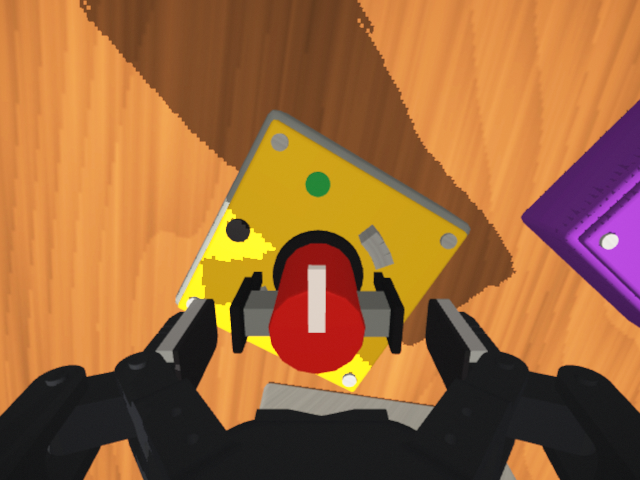

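The tabs have sprung out to (240,310) and (395,310), clear of the open fingers, and the pointer is at green. I'll retreat straight up.

Call:
{"api": "servo_tool", "payload": {
  "increments": [
    {"claw": 0,"x": 0,"y": 0,"z": 0.5,"ax": 0,"ay": 0,"az": 0},
    {"claw": 0,"x": 0,"y": 0,"z": 1,"ax": 0,"ay": 0,"az": 0},
    {"claw": 0,"x": 0,"y": 0,"z": 1,"ax": 0,"ay": 0,"az": 0},
    {"claw": 0,"x": 0,"y": 0,"z": 1,"ax": 0,"ay": 0,"az": 0},
    {"claw": 0,"x": 0,"y": 0,"z": 1,"ax": 0,"ay": 0,"az": 0}
  ]
}}

```text
clock: 8.7
tcp_pos: [0.4576, -0.2649, 0.2172]
orientation: [0.001, 0.643, 0.766, 0.0]
wrist_force: [0.6, 0.1, -0.2]
finger_gap: 0.0853
```

Call:
{"api": "servo_tool", "payload": {
  "increments": [
    {"claw": 0,"x": 0,"y": 0,"z": 1,"ax": 0,"ay": 0,"az": 0},
    {"claw": 0,"x": 0,"y": 0,"z": 0,"ax": 0,"ay": 0,"az": 0},
    {"claw": 0,"x": 0,"y": 0,"z": 0,"ax": 0,"ay": 0,"az": 0}
  ]
}}

```text
clock: 9.0
tcp_pos: [0.4579, -0.2652, 0.2412]
orientation: [0.001, 0.643, 0.766, 0.0]
wrist_force: [-0.4, 0.2, -0.2]
finger_gap: 0.085
```

```bash
python3 - <<'E'
from h import *
s=env.get_state(); print(s["tcp_pos"],s["wrist_force"],np.abs(s["qvel"]).max())
c=env.calibration("wrist");im=env.read_camera("wrist"); cv2.imwrite("pics/w8.png",im[:,:,::-1]); np.savez("w8.npz",K=c["K"],world_to_cam=c["world_to_cam"])
im=env.read_camera("side"); cv2.imwrite("pics/s8.png",im[:,:,::-1])
E
```

```text
[ 0.45792569 -0.26519149  0.2411824 ] [-0.36999013  0.24113473 -0.18134049] 0.03903436562192761
```

View pics/w8.png

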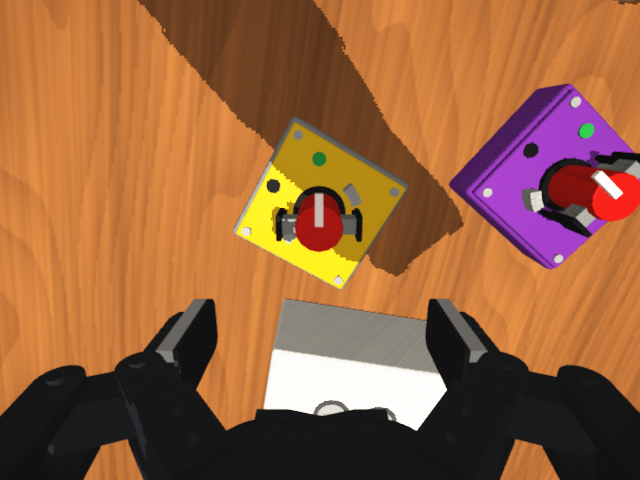

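View pics/s8.png

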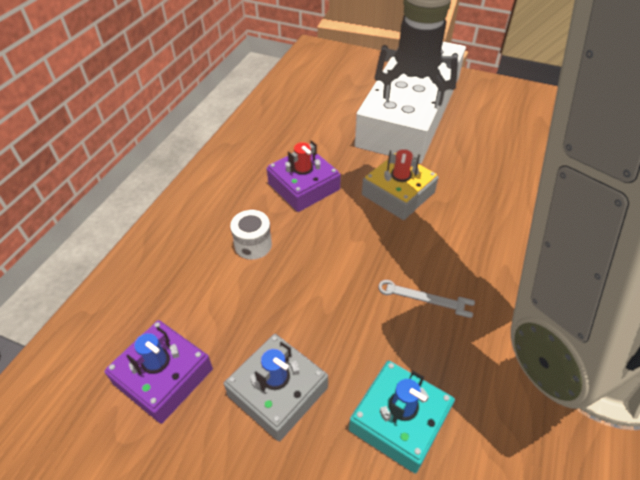

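The pointer (319,210) aims at green (319,159) and the tabs are out. The piston (251,235) and the blue dial (275,368) look unchanged. I'll do one numeric check and then hand in.

```bash
python3 - <<'E'
from h import *
z=np.load("w8.npz"); c={k:z[k] for k in z}
p=ray("wrist",[[319,194],[319,227]],.117,c)[:,:2]; d=p[0]-p[1]; print("knob deg",159.6-np.degrees(np.arctan2(d[1],d[0])))
t=ray("wrist",[[277,238],[361,239]],.112,c)[:,:2]; print("tab span",np.hypot(*(t[1]-t[0])))
a=cv2.imread("pics/side0.png").astype(int);b=cv2.imread("pics/s8.png").astype(int)
for n,(x0,y0,x1,y1) in dict(piston=(225,205,278,262),dial=(225,335,330,437)).items(): print(n,np.abs(a-b)[y0:y1,x0:x1].mean())
env.hand_in(); print("handed in", env.get_state()["clock"])
E
```

```text
knob deg 59.80025556603377
tab span 0.06273875199108814
piston 11.493876199933796
dial 11.79028944911298
the job is handed in; nothing more can be done
the job is handed in; nothing more can be done
```

```bash
python3 - <<'E'
import cv2,numpy as np
a=cv2.imread("pics/side0.png");b=cv2.imread("pics/s8.png")
for n,(x0,y0,x1,y1) in dict(piston=(225,205,278,262),dial=(225,335,330,437),bench=(100,240,160,300)).items():
    r=cv2.matchTemplate(b[y0-8:y1+8,x0-8:x1+8],a[y0:y1,x0:x1],cv2.TM_CCOEFF_NORMED); print(n,cv2.minMaxLoc(r)[1],np.subtract(cv2.minMaxLoc(r)[3],8), np.abs(a.astype(int)-b)[y0:y1,x0:x1].mean())
E
```

```text
piston 0.9975728392601013 [0 0] 11.493876199933796
dial 0.9987453818321228 [0 0] 11.79028944911298
bench 0.9951430559158325 [0 0] 11.732685185185185
```

I pinched both tabs of the red knob on the yellow plate, turned it clockwise to the green mark and let go. I then lifted straight up and handed the job in at about 9 s.

**Last checks before hand-in:**
- **Knob:** the pointer measured 59.8° from the black mark, against a target of 60°.
- **Tabs:** they measured 62.7 mm across, against 64 mm fully out, so they have sprung out. The pointer stayed at green after release.
- **Arm:** the TCP was at 0.24 m, well clear of the station, with no contact force on the tool (under 0.5 N, sensor noise).

**Odd readings:**
- **Before/after picture difference:** the side images differed by about 11 grey levels at both the piston and the blue dial. I had already handed in when I looked into this. The bare bench shows the same difference, so it is a lighting change. Image matching puts the piston and dial at zero pixel shift, so neither moved.
- **Grip:** while squeezing, the finger opening read about 35 mm instead of the expected 40 mm, and the tool felt about 19 N upward. I relieved that force by raising the command 5 mm before turning, and the wrist pictures showed both tabs fully in.

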